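# Stop a crepe plate rocking: loosen the jam nut, set the levelling foot, lock the nut

## Robot

A 6-joint arm with a two-finger parallel gripper is mounted at the origin on a cart in front of the work surface, level with it; the furniture and walls round the work are solid. World frame = base frame: x ahead of the robot, y to its left, z up, the work surface at z = 0. Lengths are in m, angles in rad, forces in N, time in s.
With the tool pointing down it reaches from about 0.375 to 0.975 m from the base axis. Payload 3.8 kg.
Tool frame: the origin (TCP) lies on the centre line of the jaws, within the pads' length; the fingertips stand 14 mm ahead of it and the grasp point (between the pads) lies 5 mm behind it (ctrl.tip_extent is the distance from the TCP to the fingertips, in m); z points along the fingers, y is the line along which they close (so a half turn about z gives the same grasp; the last joint's range is limited). The gripper opens to 85 mm and grips with 20 to 120 N. Pads are 22 mm wide; open, the fingers measure 114 mm over their backs; the gripper's body (76 mm by 85 mm) begins 54 mm behind the grasp point. The pads swing forward as they close: fully open they stand 13 mm farther back than shut.
Start: joints at [-1.154, 0.264, 1.604, -0, 1.274, -0.037], TCP at [0.296, -0.607, 0.245] pointing down, gripper open.
Joint ranges: [-2.63, 2.63], [-0.94, 2.18], [0.31, 2.57], [-1.31, 4.45], [0, 2.66], [-2.55, 2.55]. Speed limits (rad/s): [2.57, 2.57, 3.14, 3.14, 3.14, 3.14].

## Interface

Orientations are given as a unit quaternion [w, x, y, z].
In Python, from cell import ctrl gives the robot as it stands.
- The arm moves only by the tool carry_out, never from a script. Its argument "commands" is a list of rows, each a list of 5 numbers: the opening, from 0 (shut) to 1 (fully open), then the shift along the tool's x, y, z in a scale on which 1.0 is 50 cm, then the turn about the tool's z in parts of the range, where 1.0 means 120 degrees. In form: [[gripper, x, y, z, twist], ...]. A call has 1 to 20 rows; each row is the pose to reach, as a shift and turn from the pose commanded when the call began, along the tool's axes at that moment; what a row does not reach only later rows make up. A row lasts 1/10 s, in which the tool goes at most 50 mm and 8.59 degrees, less where a joint would pass 70% of its speed; a pose out of reach is approached as far as the arm can. No shift or turn number may pass 1 either way. A call with a gripper value outside its range is refused whole. The fingers move at their own pace and stop on an object; the grip force is fixed at half the most. Time passes only in rows, so rows that repeat a pose let the fingers close. It gives the time, the measured TCP pose, the force, the opening and the grip force at its end, in the units of the state.
- ctrl.get_state(): the state, without advancing time (a new reading comes with each control period).
- ctrl.capture(name): name is "scene" or "top" or "wrist"; returns the picture (420x560x3 uint8, red, green, blue); there is no depth.
- ctrl.camera_params(name): a dict with "K" (3x3 intrinsics, pixels), "k1" (the pictures are not rectified: a ray, as slopes to the right and down, at radius r is drawn at 1 + k1 r^2 times it, then the intrinsics apply), "cam_to_world" (4x4, takes a point from camera to world coordinates); the wrist camera has in their place "mount" (4x4, takes a point from camera to tool coordinates, whose origin is the TCP and whose axes are the flange's). Camera axes: x right, y down, z forward; pixel columns grow to the right and rows downward; lengths in m; the calibration is good to about 2 mm. A picture is of the moment at which its call begins: read the wrist's pose just before it. camera_params takes no time and is no camera call.
- ctrl.finish_job(): hands the job in; it is judged then, once.
The state is a dict: "time_s": time; "q": joint angles; "joint_velocities": joint speeds; "joint_efforts": joint torques, N m; "ee_pos": TCP position; "eef_rot": TCP orientation; "ft_force": force on the tool from outside, world axes, zero at the start; "moment": the same for the moment, N m; "finger_gap": finger opening in m; "grip_force": force on a finger pad.
Only numpy, scipy, OpenCV 4.12 (cv2) and the standard library are available. Lean on these libraries where they do the work, as an engineer would, in place of code of your own. Each camera call takes 0.05 s, during which the arm holds its last target. There are 200 camera calls.

## Task

The crepe plate on the worktop rocks because the pad of its levelling foot hangs clear. Loosen the jam nut on that leg, screw the levelling screw down until its pad presses lightly on the worktop, with about a kilogram's load, so that all four feet bear and the plate is not jacked up, then tighten the jam nut again, firmly hand-tight without forcing it, and let go. Leave the things standing around where they are.

Things in the scene. Friction and masses are not known exactly. Their poses are not given: they have to be found in the camera images.
- crepe_plate: Electric crepe plate, 8 kg, loose on the worktop: round cast plate 200 mm across, top 97 mm up, on a steel housing with a black control box behind, on four splayed dark legs 90 degrees apart, 180 mm from the centre to each foot. Origin: under the centre, level with the feet. x points to the rear leg and the box, -x to the leg with the levelling foot, z up.
- jam_nut: Plain hex nut, 34 mm across flats, 16 mm high, round the levelling screw, on a washer on that leg's round boss (41 mm across, top 60 mm up). Origin: centre of its underside, about 65 mm up, on the screw axis; z up, x square to a pair of flats. Right-hand thread, 8 mm a turn: anticlockwise from above loosens and lifts it. At the start it is nipped 0.45 to 0.7 rad past free.
- washer: Spring washer under the nut, 37 mm across, 6 mm thick, keyed to the screw: while the nut clamps it, it holds the screw fast, and forcing the screw then winds the nut along. Origin: centre of its underside on the boss.
- levelling_screw: Levelling screw, 16 mm thread, upright through nut and boss. Origin: bottom of its pad, on the axis; z up, x square to a pair of flats of its head. Hex head 24 mm across flats, 16 mm high, from 98 to 114 mm above this origin, its underside some 16 mm above the nut. Right-hand thread, 8 mm a turn: clockwise from above lowers it.
- levelling_pad: Round rubber pad 40 mm across with three nubs under the screw; it turns with the screw. Origin: its underside, on the axis. At the start it hangs 0.4 to 1.5 mm above the worktop.
- rear_foot: Plain rubber foot, 32 mm across, of the leg across from the levelling foot (under the control box), fixed to the plate. Origin: its underside.
- side_foot_a: The same plain foot on the side leg at the plate's +y. Origin: its underside.
- side_foot_b: The same plain foot on the side leg at the plate's -y. Origin: its underside.
- salt: Bystander: salt shaker with grey cap, 44 mm across, 90 mm high. Origin: centre of its underside.
- tin: Bystander: small food tin, 58 mm across, 72 mm high. Origin: centre of its underside.
- jam_jar: Bystander: small jar with grey lid, 58 mm across, 85 mm high. Origin: centre of its underside.
- nut_middle (a point): Centre of the jam nut, 8 mm above its underside. Feel: running free it takes 0.05 to 0.1 N m; as it clamps the torque grows by about 0.007 N m per newton of clamp. 0.3 N m, some 35 N, is firmly hand-tight; 0.5 N m is forcing it. It can go up at most 1.8 rad from where it starts to clamp.
- screw_head (a point): Centre of the screw's hex head, 8 mm below its top. Feel: with the nut loose and the pad clear the screw turns with 0.06 to 0.1 N m; each newton on the pad adds about 0.012 N m (about 0.19 N m in all at 10 N). Some 0.5 rad of turn takes the pad from touching to 10 N.

How it is judged:
By the outcome, as a careful person would: the job done as asked, in the order asked, and still so for the second after the job is handed in, with the robot touching nothing.
It also fails if it takes over 72 s, if anything falls off the work surface, if the arm or the gripper's body presses on something with over 40 N, if the wrist force passes 120 N, or if a joint passes its speed limit or range.

## Working session

There is one attempt and no reset: what is moved stays moved. The work goes in short steps, Python scripts to look and compute and a tool call to move; the robot and the scene stay as the last step left them, time stands still between calls to the robot, and variables do not carry over. Pictures are saved under pics/ and viewed, at most 10 in all, crops included, and the job is handed in when it is done.

Besides the shell and the picture viewer there is one more tool, called after ">>>" by a JSON object that holds its "method" and its "body", one argument or row to a line. carry_out: Moves the arm, as the interface text tells. Its arguments: {"type":"object","properties":{"commands":{"type":"array","items":{"type":"array","items":{"type":"number"}}}},"required":["commands"]}

```bash
ls; mkdir -p pics
python3 - <<'E'
from cell import ctrl
import cv2,numpy as np
s=ctrl.get_state();print({k:np.round(v,3) for k,v in s.items()})
a=[ctrl.capture(n) for n in("scene","top")]
for n,i in zip(("scene","top"),a):
    cv2.imwrite(f"pics/{n}0.png",i[:,:,::-1]);print(n,ctrl.camera_params(n))
print(ctrl.camera_params("wrist"),ctrl.tip_extent)
E
```

```text
pics
{'time_s': np.float64(0.0), 'q': array([-1.154,  0.265,  1.605,  0.   ,  1.274, -0.037]), 'joint_velocities': array([ 0.   ,  0.   , -0.001,  0.001,  0.   , -0.001]), 'joint_efforts': array([-4.0000e-03, -5.1513e+01, -3.6731e+01, -0.0000e+00,  1.3000e-02,
       -0.0000e+00]), 'ee_pos': array([ 0.296, -0.606,  0.244]), 'eef_rot': array([-0.001,  0.974,  0.225, -0.   ]), 'ft_force': array([-1.227,  0.483,  0.809]), 'moment': array([ 0.058, -0.006, -0.016]), 'grip_force': np.float64(0.0), 'finger_gap': np.float64(0.085)}
scene {'K': array([[439.78722231,   0.        , 285.94594375],
       [  0.        , 439.78722231, 205.23036292],
       [  0.        ,   0.        ,   1.        ]]), 'k1': -0.0720393099988156, 'cam_to_world': array([[-5.30272133e-01, -5.25034192e-01,  6.65695548e-01,
        -1.65812158e-01],
       [-8.47827433e-01,  3.28076033e-01, -4.16599040e-01,
         5.46812894e-01],
       [ 3.29985127e-04, -7.85305809e-01, -6.19107969e-01,
         7.80390181e-01],
       [ 0.00000000e+00,  0.00000000e+00,  0.00000000e+00,
         1.00000000e+00]])}
top {'K': array([[
[... 378 characters left out ...]
94e-03, -1.29666659e-01, -9.91519364e-01,
         1.40759055e+00],
       [ 0.00000000e+00,  0.00000000e+00,  0.00000000e+00,
         1.00000000e+00]])}
{'K': array([[301.2344573 ,   0.        , 280.04443704],
       [  0.        , 301.2344573 , 209.09683008],
       [  0.        ,   0.        ,   1.        ]]), 'k1': -0.05187195364271016, 'mount': array([[-7.17232203e-04, -9.46417656e-01, -3.22944432e-01,
         8.33408439e-02],
       [ 9.99999171e-01, -3.33456713e-04, -1.24368854e-03,
         1.04490844e-03],
       [ 1.06936080e-03, -3.22945056e-01,  9.46417111e-01,
        -1.28040557e-01],
       [ 0.00000000e+00,  0.00000000e+00,  0.00000000e+00,
         1.00000000e+00]])} 0.014
```

View pics/scene0.png

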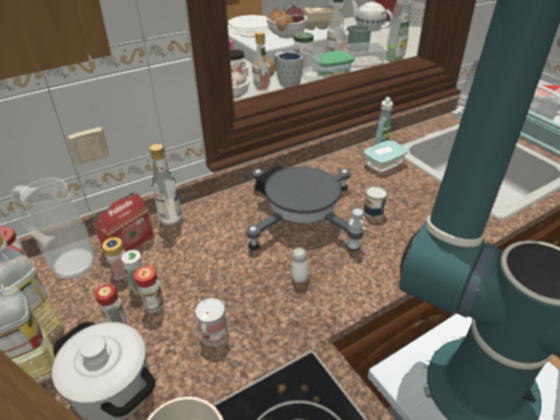

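View pics/top0.png

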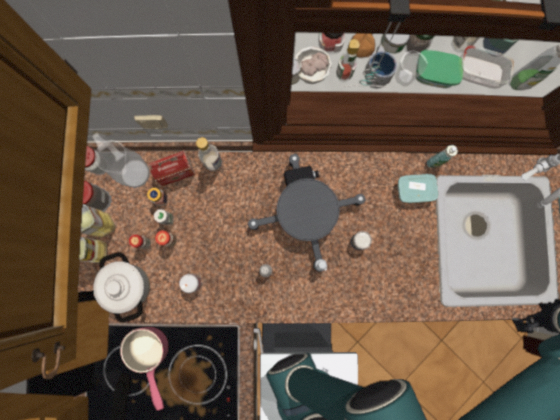

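The scene picture shows the plate at (303,190) and the levelling leg at (356,228). In the top picture the plate is at (307,210), the screw head about (320,265), the salt (264,271), a jar (361,241) and another can (189,284).

```bash
cat > h.py <<'E'
from cell import ctrl
import cv2,numpy as np
from scipy.spatial.transform import Rotation as R
def cam(name,st=None):
    p=ctrl.camera_params(name)
    if name=="wrist":
        T=np.eye(4);q=st["eef_rot"];T[:3,:3]=R.from_quat([q[1],q[2],q[3],q[0]]).as_matrix();T[:3,3]=st["ee_pos"]
        return p["K"],p["k1"],T@p["mount"]
    return p["K"],p["k1"],p["cam_to_world"]
def ray(c,px):
    K,k1,T=c
    d=np.array([k1,0,0,0,0.])
    u=cv2.undistortPoints(np.float64([[px]]),K,d)[0,0]
    return T[:3,3],T[:3,:3]@np.array([u[0],u[1],1])
def onz(c,px,z):
    o,d=ray(c,px);return o+d*(z-o[2])/d[2]
def proj(c,P):
    K,k1,T=c
    Ti=np.linalg.inv(T);P=np.atleast_2d(P)
    return cv2.projectPoints(np.float64(P),cv2.Rodrigues(Ti[:3,:3])[0],Ti[:3,3],K,np.array([k1,0,0,0,0.]))[0][:,0]
def tri(c1,p1,c2,p2):
    o1,d1=ray(c1,p1);o2,d2=ray(c2,p2)
    t=np.linalg.lstsq(np.c_[d1,-d2],o2-o1,rcond=None)[0]
    a,b=o1+t[0]*d1,o2+t[1]*d2
    return (a+b)/2,np.linalg.norm(a-b)
E
python3 - <<'E'
from h import *
t=cv2.imread("pics/top0.png");s=cv2.imread("pics/scene0.png")
c=cam("top");cs=cam("scene")
for n,px,z in[("plate",(307,210),.097),("head",(320.5,264),.114),("salt",(264,270),.09),("jar",(361,240),.08),("can",(189,284),.08),("sideL",(253,225),.06),("sideR",(361,200),.06)]: print(n,onz(c,px,z).round(3))
print(tri(c,(320.5,264),cs,(356,214)))
a=cv2.resize(t[225:295,235:385],None,fx=5,fy=5,interpolation=cv2.INTER_CUBIC)[:, :750]
b=cv2.resize(s[185:255,290:400],None,fx=6,fy=6,interpolation=cv2.INTER_CUBIC)
m=np.zeros((a.shape[0]+0,800,3),np.uint8)
cv2.imwrite("pics/crop.png",b)
E
```

```text
plate [0.612 0.01  0.097]
head [ 0.442 -0.03   0.114]
salt [0.424 0.145 0.09 ]
jar [ 0.518 -0.163  0.08 ]
can [0.379 0.38  0.08 ]
sideL [0.568 0.182 0.06 ]
sideR [ 0.651 -0.171  0.06 ]
(array([ 0.44122305, -0.03146117,  0.10599748]), np.float64(0.0027809850942766543))
```

View pics/crop.png

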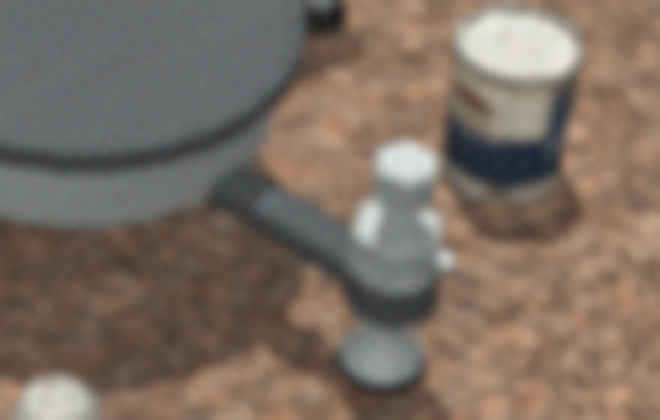

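The crop shows the screw's bright hex head at scene (358,211), the bright nut below it on the boss, and a jar behind to the right. The leg runs up and left from the boss. I'll move above the screw to look through the wrist camera.

The rows are not in the units I measure in: shifts go in shares of 50 cm and turns go in shares of 120 degrees. I convert before sending: -0.453 m / 0.5 = -0.906, 0.382 m / 0.5 = 0.764.

>>> {"method": "carry_out", "body": {
  "commands": [
    [1,0.764,-0.906,0,0],
    [1,0.764,-0.906,0,0],
    [1,0.764,-0.906,0,0],
    [1,0.764,-0.906,0,0],
    [1,0.764,-0.906,0,0],
    [1,0.764,-0.906,0,0],
    [1,0.764,-0.906,0,0],
    [1,0.764,-0.906,0,0],
    [1,0.764,-0.906,0,0],
    [1,0.764,-0.906,0,0],
    [1,0.764,-0.906,0,0],
    [1,0.764,-0.906,0,0],
    [1,0.764,-0.906,0,0],
    [1,0.764,-0.906,0,0],
    [1,0.764,-0.906,0,0],
    [1,0.764,-0.906,0,0]
  ]
}}

```text
time_s: 1.7
ee_pos: [0.4403, -0.0334, 0.2451]
eef_rot: [0.0, 0.975, 0.224, -0.0]
ft_force: [0.5, 0.6, -0.9]
finger_gap: 0.0854
grip_force: 0.0
```

Run:
```python
from h import *
for i in range(3):
    s=ctrl.get_state();w=ctrl.capture("wrist");print(s["time_s"],s["ft_force"].round(2),s["moment"].round(3))
print(s["ee_pos"],s["eef_rot"],s["q"])
cv2.imwrite("pics/w1.png",w[:,:,::-1])
c=cam("wrist",s);print(proj(c,[[.4415,-.031,.114],[.4415,-.031,.08]]))
cv2.imwrite("pics/w1c.png",cv2.resize(w[100:310,140:420,::-1],None,fx=2.85,fy=2.85,interpolation=cv2.INTER_CUBIC))
```

```text
1.7 [ 0.48  0.62 -0.86] [-0.006  0.038 -0.067]
1.75 [-0.05 -1.68  0.15] [ 0.013  0.002 -0.023]
1.8 [-0.5   0.29  0.46] [-0.021 -0.043 -0.031]
[ 0.44045031 -0.03336619  0.24521106] [ 4.54104035e-05  9.74658019e-01  2.23700098e-01 -1.05714223e-04] [-1.31891367e-01 -1.91050162e-01  2.07466120e+00 -1.67168525e-04
  1.25814790e+00  9.87738127e-01]
[[277.39963715 201.61770367]
 [277.71472619 191.51812251]]
```

View pics/w1.png

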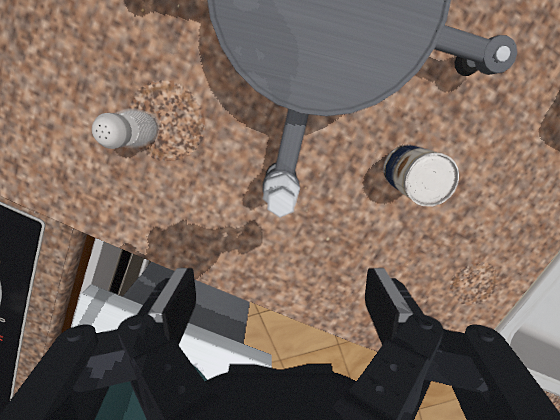

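The wrist picture shows the head at about (281,201), with the nut just above it. The leg runs upward to the plate, the salt is at (110,128) and the jar at (430,178). Next I'll zoom in for the hex orientations.

Run:
```python
from h import *
w=cv2.imread("pics/w1.png")[150:230,230:330]
cv2.imwrite("pics/w1z.png",cv2.resize(w,None,fx=7.5,fy=7.5,interpolation=cv2.INTER_CUBIC))
```

```text
(no output)
```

View pics/w1z.png

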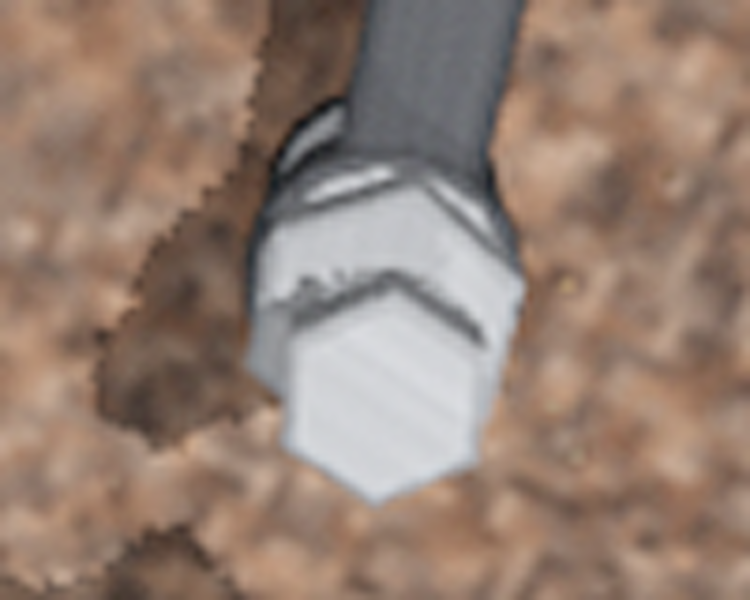

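The zoom shows both hexes clearly. The head's corners are at about (395,287), (478,352), (475,462), (375,500), (287,445) and (293,335). The visible nut corners are at (408,182), (525,285) and (266,228).

Run:
```python
from h import *
s=ctrl.get_state();c=cam("wrist",s)
f=lambda p:(229.5+(p[0]+.5)/7.5+.07,149.5+(p[1]+.5)/7.5+.07)
H=np.array([onz(c,f(p),.115) for p in[(395,287),(478,352),(475,462),(375,500),(287,445),(293,335)]])[:,:2]
N=np.array([onz(c,f(p),.081) for p in[(408,182),(525,285),(266,228)]])[:,:2]
ctr=H.mean(0);d=H-ctr
print("head",ctr,np.hypot(*d.T)*1e3,np.degrees(np.arctan2(d[:,1],d[:,0])))
tx=np.degrees(2*np.arctan2(.2237,.97466));print("toolx",tx)
for P,n in((H,"h"),(N,"n")):
    for i,j in [(0,1),(1,2),(2,3),(3,4),(4,5),(5,0)] if n=="h" else [(0,1),(2,0)]:
        e=P[j]-P[i];print(n,np.hypot(*e)*1e3,np.degrees(np.arctan2(e[1],e[0]))%60)
e=N[1]-N[0];print(N)
# nut centre from corner A,B plus inward normal
for a,b in((N[0],N[1]),(N[2],N[0])):
    e=(b-a)/np.linalg.norm(b-a);n=np.array([e[1],-e[0]]); print((a+b)/2+.017*n,(a+b)/2-.017*n)
```

```text
head [ 0.44225507 -0.03392954] [13.76457897 12.58283982 13.73374602 13.11327748 13.14042239 13.33006444] [  20.38392304  -37.16366802 -100.64679984 -158.84081609  142.9769588
   79.94334404]
toolx 25.85284048356359
h 12.724634755642121 16.94090037181732
h 13.87941343702828 25.138573518963398
h 13.066685024300359 17.878188362114372
h 12.764566696523836 22.174544715209365
h 13.838355875945757 22.129527745179875
h 13.462288997199748 21.76892998624068
n 21.00299471839425 14.106875460777516
n 19.772632621430063 14.08983174996579
[[ 0.46072223 -0.02855659]
 [ 0.45497069 -0.04875673]
 [ 0.44696472 -0.01435491]]
[ 0.4414963  -0.03400132] [ 0.47419662 -0.04331201]
[ 0.44163323 -0.0332841 ] [ 0.46605372 -0.0096274 ]
```

Converted, 0.1 m / 0.5 = 0.2, 0.001 m / 0.5 = 0.002, 0.206 rad / 2.0944 = 0.0984.

>>> {"method": "carry_out", "body": {
  "commands": [
    [0.54,0.002,0.002,0.06,0.0573],
    [0.54,0.002,0.002,0.12,0.0984],
    [0.54,0.002,0.002,0.18,0.0984],
    [0.54,0.002,0.002,0.2,0.0984],
    [0.54,0.002,0.002,0.2,0.0984],
    [0.54,0.002,0.002,0.2,0.0984],
    [0.54,0.002,0.002,0.2,0.0984]
  ]
}}

```text
time_s: 2.55
ee_pos: [0.4435, -0.0329, 0.1472]
eef_rot: [0.0, 0.992, 0.123, 0.002]
ft_force: [0.4, -0.8, 1.0]
finger_gap: 0.0458
grip_force: 0.0
```

Run:
```python
from h import *
s=ctrl.get_state();w=ctrl.capture("wrist")
print(s["ee_pos"],s["eef_rot"],s["q"][5],s["finger_gap"],s["ft_force"].round(1))
cv2.imwrite("pics/w2.png",w[:,:,::-1])
c=cam("wrist",s);print(proj(c,[[.4420,-.0338,.115],[.442,-.0338,.081]]))
```

```text
[ 0.44351318 -0.03286242  0.14715822] [4.05526153e-04 9.92346132e-01 1.23476306e-01 1.60999192e-03] 1.1932016080130878 0.04575267636195017 [ 0.4 -0.8  1. ]
[[279.59956163 257.78862221]
 [279.65758605 234.90032898]]
```

View pics/w2.png

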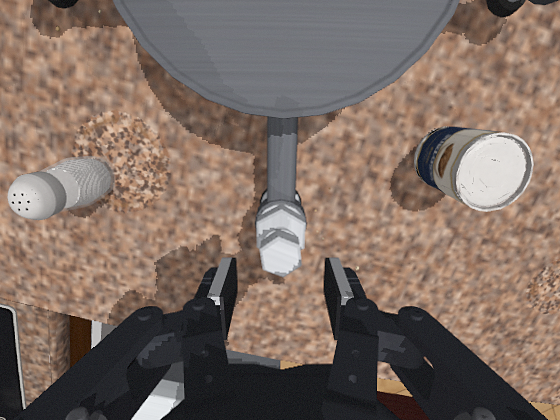

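The wrist picture shows the fingers straddling the column of the head, which is at about (280,253). The pads' inner edges are at columns 232 and 327, and the leg runs straight up, square to the jaws. I'll refine the head centre numerically.

Run:
```python
from h import *
w=cv2.imread("pics/w2.png");g=cv2.cvtColor(w,cv2.COLOR_BGR2GRAY)
for r in range(196,282,4): print(r,g[r,250:312:3])
```

```text
196 [131 140  95 107  47 146  83 106 108 109 108 108 107 112 104 165 110 164
 158 161 154]
200 [134 115  72  63 126  39  93  93  92  88  88  89  91  99  95  59 145 119
 144 148 142]
204 [150  83  81  72  56  67 111 112 123 148 128 130 140 118 111  76  62  98
 119 132 143]
208 [104  98  97  47 115  97 191 204 104 121 123 125 124 190 212 147 125  48
 144 150 144]
212 [ 92  71  71 113 143 150 111 120 153 201 196 198 188 129 128 159 184 121
  91 128 116]
216 [ 94  93  79 115 115 115 191 195 201 208 202 204 205 199 206 129 127 133
 106 139 118]
220 [ 97 117  73 145 191 196 208 208 205 205 202 205 203 207 223 208 202 162
 121 142 117]
224 [ 66  99 129 204 206 207 207 207 204 207 202 206 206 210 221 218 219 210
 205 133 133]
228 [ 75  91 116 203 208 211 216 137 152 157 152 157 176 216 221 219 216 215
 193 146 138]
232 [105 100 122 207 190 145 138 203 122 125 129 122 157 199 172 223 217 216
 192 177 142]
236 [ 95  92 123 136 141 152 132 119 130 130 134 132 133 139 133 124 209 218
 187 164 155]
240 [ 91  86 112 156 118 111 111 130 203 201 203 204 191 149 124 127 155 219
 179 180 162]
244 [ 89
[... 201 characters left out ...]
9 221 221 220 218 219 224 226 226 224 222 201 134
 128 121 144]
256 [110 105  96  70 185 217 217 217 217 220 222 223 220 219 222 226 212 150
 139 134 136]
260 [ 98 101  95  80 181 221 220 221 219 217 216 217 220 221 222 222 195 140
 159 166 153]
264 [ 82  85  78  76 151 220 216 218 220 221 221 220 218 218 220 226 156 136
 145 147 124]
268 [ 81  80  91 106 135 213 219 219 219 217 218 219 221 224 202 146 130 120
 129 139 151]
272 [ 82  96 116 118 114 121 106 168 194 155 199 196 212 142 149 163 173 143
 145 149 144]
276 [ 62  70  96  80  89 106 102  90  80  73 106 137 150 166 141 146 157 160
 147 154 148]
280 [ 85  78  73 100 114 132 147 111  77  77  98 101 154 155 144 141 159 155
 142 137 164]
```

Converted, 0.05 m / 0.5 = 0.1, 0.04 m / 0.5 = 0.08.

>>> {"method": "carry_out", "body": {
  "commands": [
    [0.54,0,0,0.02,0],
    [0.54,0,0,0.04,0],
    [0.54,0,0,0.06,0],
    [0.54,0,0,0.08,0],
    [0.54,0,0,0.1,0],
    [0.54,0,0,0.1,0],
    [0.54,0,0,0.1,0]
  ]
}}

```text
time_s: 3.3
ee_pos: [0.4416, -0.0325, 0.0947]
eef_rot: [-0.0, 0.992, 0.124, -0.001]
ft_force: [0.4, -0.3, -0.3]
finger_gap: 0.0462
grip_force: 0.0
```

Converted, 0.013 m / 0.5 = 0.026, 0.001 m / 0.5 = 0.002.

>>> {"method": "carry_out", "body": {
  "commands": [
    [0.54,0.001,0.002,0.01,0],
    [0.54,0.001,0.002,0.02,0],
    [0.54,0.001,0.002,0.026,0],
    [0.54,0.001,0.002,0.026,0],
    [0.54,0.001,0.002,0.026,0]
  ]
}}

```text
time_s: 3.8
ee_pos: [0.4427, -0.0334, 0.0822]
eef_rot: [-0.0, 0.992, 0.124, -0.0]
ft_force: [0.7, 0.2, -0.9]
finger_gap: 0.0461
grip_force: 0.0
```

```bash
cat > st.py <<'E'
from h import *
import sys
n=int(sys.argv[1]) if len(sys.argv)>1 else 5
F=[];M=[]
for i in range(n):
    s=ctrl.get_state();F.append(s["ft_force"]);M.append(s["moment"]);P=s["ee_pos"]
    w=ctrl.capture("wrist")
q=s["eef_rot"]
print("t",s["time_s"],"F",np.mean(F,0).round(2),"M",np.mean(M,0).round(3),"sd",np.std(M,0).round(3),"pos",P.round(4),"yaw",round(np.degrees(2*np.arctan2(q[2],q[1])),2),"gap",round(s["finger_gap"],4),"grip",round(s["grip_force"],1),"q6",s["q"][5].round(3))
if len(sys.argv)>2: cv2.imwrite(sys.argv[2],w[:,:,::-1])
E
python3 st.py 4
```

```text
t 3.95 F [ 0.07 -0.06 -0.24] M [-0.028  0.006 -0.026] sd [0.017 0.018 0.026] pos [ 0.4429 -0.0334  0.0825] yaw 14.2 gap 0.0462 grip 0.0 q6 1.192
```

Position is good and no contact. Close on the nut.

>>> {"method": "carry_out", "body": {
  "commands": [
    [0.38,0,0,0,0],
    [0.3,0,0,0,0],
    [0.3,0,0,0,0],
    [0.3,0,0,0,0],
    [0.3,0,0,0,0]
  ]
}}

```text
time_s: 4.5
ee_pos: [0.4429, -0.0334, 0.0828]
eef_rot: [-0.0, 0.992, 0.124, 0.0]
ft_force: [-1.7, 0.2, 5.8]
finger_gap: 0.0326
grip_force: 59.5
```

```bash
python3 st.py 6
```

```text
t 4.75 F [-2.17  0.47  5.58] M [ 0.075  0.335 -0.059] sd [0.013 0.008 0.026] pos [ 0.4429 -0.0334  0.0828] yaw 14.19 gap 0.0327 grip 59.4 q6 1.192
```

Converted, -0.0006 m / 0.5 = -0.0012, -0.0005 m / 0.5 = -0.001, -0.5 rad / 2.0944 = -0.2387.

>>> {"method": "carry_out", "body": {
  "commands": [
    [0.3,0,0,-0.0002,-0.0477],
    [0.3,0,0,-0.0006,-0.0955],
    [0.3,0,0,-0.0008,-0.1432],
    [0.3,0,0,-0.001,-0.191],
    [0.3,0,0,-0.0012,-0.2387]
  ]
}}

```text
time_s: 5.3
ee_pos: [0.4424, -0.0325, 0.0832]
eef_rot: [-0.001, 0.93, 0.367, -0.0]
ft_force: [-3.2, 4.5, 6.7]
finger_gap: 0.0328
grip_force: 59.6
```

```bash
python3 st.py 4
```

```text
t 5.45 F [-2.19  4.18  6.09] M [0.669 0.465 0.036] sd [0.013 0.009 0.065] pos [ 0.4424 -0.0325  0.0832] yaw 42.85 gap 0.0322 grip 59.6 q6 0.691
```

Converted, -0.0005 m / 0.5 = -0.001, -0.0004 m / 0.5 = -0.0008, -0.4 rad / 2.0944 = -0.191.

>>> {"method": "carry_out", "body": {
  "commands": [
    [0.3,0,0,-0.0002,-0.0477],
    [0.3,0,0,-0.0006,-0.0955],
    [0.3,0,0,-0.0008,-0.1432],
    [0.3,0,0,-0.001,-0.191]
  ]
}}

```text
time_s: 5.9
ee_pos: [0.4418, -0.0321, 0.0836]
eef_rot: [-0.002, 0.839, 0.544, -0.0]
ft_force: [-4.9, 6.1, 9.1]
finger_gap: 0.0326
grip_force: 59.9
```

```bash
python3 st.py 5 pics/w3.png
```

```text
t 6.1 F [-4.87  5.77  8.32] M [ 0.935  0.78  -0.003] sd [0.037 0.032 0.048] pos [ 0.4418 -0.0321  0.0837] yaw 65.74 gap 0.0324 grip 59.8 q6 0.291
```

View pics/w3.png

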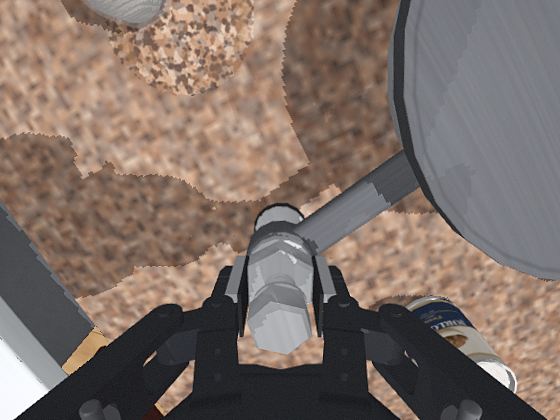

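The nut sits between the jaws after about 0.9 rad, and the right finger (325,250) is getting close to the leg. I'll add a little more with a lateral correction, then release.

Converted, -0.0005 m / 0.5 = -0.001, -0.0004 m / 0.5 = -0.0008, -0.12 rad / 2.0944 = -0.0573.

>>> {"method": "carry_out", "body": {
  "commands": [
    [0.3,0,-0.001,-0.0008,-0.0286],
    [0.3,0,-0.001,-0.001,-0.0573]
  ]
}}

```text
time_s: 6.35
ee_pos: [0.4415, -0.032, 0.0839]
eef_rot: [-0.001, 0.805, 0.593, 0.0]
ft_force: [-3.4, 5.5, 5.0]
finger_gap: 0.0327
grip_force: 59.5
```

```bash
python3 st.py 3
```

```text
t 6.45 F [-3.03  5.08  5.15] M [0.895 0.499 0.011] sd [0.035 0.027 0.063] pos [ 0.4415 -0.032   0.0839] yaw 72.68 gap 0.0323 grip 59.5 q6 0.171
```

Converted, -0.004 m / 0.5 = -0.008, -0.001 m / 0.5 = -0.002.

>>> {"method": "carry_out", "body": {
  "commands": [
    [0.52,0,0,-0.002,0],
    [0.52,0,0,-0.006,0],
    [0.52,0,0,-0.008,0],
    [0.52,0,0,-0.008,0]
  ]
}}

```text
time_s: 6.9
ee_pos: [0.4426, -0.0333, 0.0881]
eef_rot: [0.0, 0.806, 0.592, 0.0]
ft_force: [-0.1, 0.3, 1.0]
finger_gap: 0.0444
grip_force: 0.0
```

```bash
python3 st.py 3
```

```text
t 7.0 F [-0.14  0.24  0.76] M [ 0.02   0.013 -0.034] sd [0.016 0.005 0.019] pos [ 0.4424 -0.0333  0.088 ] yaw 72.63 gap 0.0438 grip 0.0 q6 0.172
```

Converted, -0.062 m / 0.5 = -0.124, -0.06 m / 0.5 = -0.12, -0.15 rad / 2.0944 = -0.0716.

>>> {"method": "carry_out", "body": {
  "commands": [
    [0.52,0,0,-0.06,-0.0382],
    [0.52,0,0,-0.12,-0.0716],
    [0.52,0,0,-0.124,-0.0716],
    [0.52,0,0,-0.124,-0.0716],
    [0.52,0,0,-0.124,-0.0716]
  ]
}}

```text
time_s: 7.55
ee_pos: [0.4414, -0.0331, 0.1489]
eef_rot: [-0.001, 0.759, 0.651, -0.001]
ft_force: [-0.0, -0.4, -0.5]
finger_gap: 0.0444
grip_force: 0.0
```

```bash
python3 st.py 2 pics/w4.png
python3 - <<'E'
from h import *
s=ctrl.get_state();w=cv2.imread("pics/w4.png")[180:300,200:360]
cv2.imwrite("pics/w4z.png",cv2.resize(w,None,fx=5,fy=5,interpolation=cv2.INTER_CUBIC))
print(proj(cam("wrist",s),[[.4425,-.0335,.115],[.4425,-.0335,.082]]))
E
```

```text
t 7.6 F [-0.19 -0.3  -0.66] M [ 0.014 -0.004 -0.015] sd [0.003 0.    0.025] pos [ 0.4411 -0.033   0.1485] yaw 81.21 gap 0.0445 grip 0.0 q6 0.022
[[281.8053772  253.15356273]
 [281.71839593 231.45219912]]
```

View pics/w4z.png

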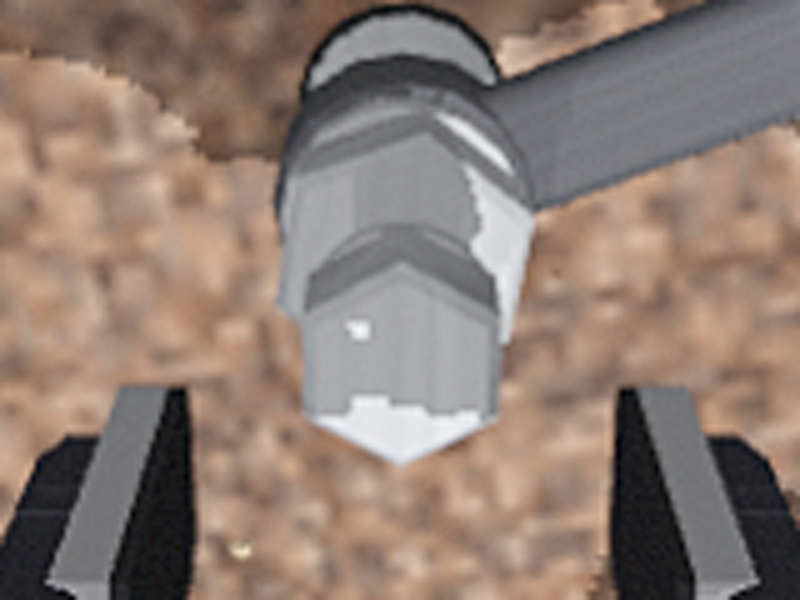

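The zoom shows the screw head centred between the jaws at (280,252), with its flats parallel to the pads, so it did not turn with the nut. Descend and grip the head.

Converted, 0.04 m / 0.5 = 0.08, 0.034 m / 0.5 = 0.068.

>>> {"method": "carry_out", "body": {
  "commands": [
    [0.52,0,0,0.024,0],
    [0.52,0,0,0.048,0],
    [0.52,0,0,0.068,0],
    [0.52,0,0,0.08,0],
    [0.52,0,0,0.08,0],
    [0.4,0,0,0.08,0],
    [0.15,0,0,0.08,0],
    [0.15,0,0,0.08,0],
    [0.15,0,0,0.08,0],
    [0.15,0,0,0.08,0],
    [0.15,0,0,0.08,0]
  ]
}}

```text
time_s: 8.75
ee_pos: [0.4421, -0.0331, 0.1104]
eef_rot: [-0.0, 0.759, 0.651, -0.0]
ft_force: [-4.7, 0.3, 6.5]
finger_gap: 0.0224
grip_force: 58.8
```

```bash
python3 st.py 6
```

```text
t 9.0 F [-4.24  0.53  5.86] M [ 0.123  0.732 -0.048] sd [0.014 0.027 0.022] pos [ 0.4421 -0.0331  0.1104] yaw 81.23 gap 0.0226 grip 58.8 q6 0.022
```

Converted, -0.001 m / 0.5 = -0.002, -0.0008 m / 0.5 = -0.0016, 0.2 rad / 2.0944 = 0.0955.

>>> {"method": "carry_out", "body": {
  "commands": [
    [0.15,0,-0.0016,-0.002,0.0477],
    [0.15,0,-0.0016,-0.002,0.0955]
  ]
}}

```text
time_s: 9.25
ee_pos: [0.4416, -0.0331, 0.1105]
eef_rot: [0.0, 0.821, 0.57, 0.0]
ft_force: [-0.0, 0.3, -2.3]
finger_gap: 0.0224
grip_force: 59.4
```

```bash
python3 st.py 8
```

```text
t 9.6 F [ 0.16 -0.2  -3.62] M [-0.135 -0.247 -0.036] sd [0.047 0.081 0.056] pos [ 0.4415 -0.0331  0.1106] yaw 69.85 gap 0.0222 grip 59.2 q6 0.221
```

Converted, 0.0003 m / 0.5 = 0.0006, 0.0001 m / 0.5 = 0.0002, 0.2 rad / 2.0944 = 0.0955.

>>> {"method": "carry_out", "body": {
  "commands": [
    [0.15,0,0,0.0002,0.0477],
    [0.15,0,0,0.0006,0.0955]
  ]
}}

```text
time_s: 9.85
ee_pos: [0.4416, -0.0332, 0.1104]
eef_rot: [0.0, 0.874, 0.486, 0.0]
ft_force: [1.0, -0.4, -4.9]
finger_gap: 0.0221
grip_force: 59.1
```

```bash
python3 st.py 8
```

```text
t 10.2 F [ 1.2  -1.07 -6.08] M [-0.36  -0.488 -0.022] sd [0.029 0.059 0.086] pos [ 0.4415 -0.0332  0.1104] yaw 58.4 gap 0.0225 grip 59.0 q6 0.421
```

Converted, 0.0008 m / 0.5 = 0.0016, 0.0005 m / 0.5 = 0.001, 0.2 rad / 2.0944 = 0.0955.

>>> {"method": "carry_out", "body": {
  "commands": [
    [0.15,0,0,0.001,0.0477],
    [0.15,0,0,0.0016,0.0955]
  ]
}}

```text
time_s: 10.45
ee_pos: [0.4417, -0.0332, 0.1101]
eef_rot: [0.0, 0.918, 0.396, 0.0]
ft_force: [1.7, -1.9, -3.1]
finger_gap: 0.0228
grip_force: 59.3
```

```bash
sed -i 's/^q=s/print(np.array(M)[:,2].round(3));q=s/' st.py; python3 st.py 10
```

```text
[ 0.124 -0.051 -0.024 -0.106 -0.101 -0.064 -0.047  0.01   0.035  0.046]
t 10.9 F [ 1.27 -2.   -3.55] M [-0.571 -0.392 -0.018] sd [0.039 0.036 0.068] pos [ 0.4417 -0.0332  0.11  ] yaw 46.91 gap 0.0222 grip 59.5 q6 0.621
```

```bash
cat > tq.py <<'E'
from h import *
r=[]
for i in range(3):
    s=ctrl.get_state();r.append((s["time_s"],s["moment"][2],s["joint_efforts"][5],s["joint_velocities"][5],s["q"][5],s["ft_force"][2]))
    if i<2: ctrl.capture("wrist")
print(np.round(r,3))
E
python3 tq.py
```

```text
[[ 1.095e+01  2.800e-02 -1.000e-02  2.000e-03  6.210e-01 -3.591e+00]
 [ 1.100e+01 -3.900e-02 -5.000e-03  2.000e-03  6.210e-01 -2.756e+00]
 [ 1.105e+01  1.300e-02 -1.000e-03  1.000e-03  6.220e-01 -1.959e+00]]
```

Converted, 0.0004 m / 0.5 = 0.0008, 0.0003 m / 0.5 = 0.0006, 0.1 rad / 2.0944 = 0.0477.

>>> {"method": "carry_out", "body": {
  "commands": [
    [0.15,0,0,0.0006,0.0239],
    [0.15,0,0,0.0008,0.0477]
  ]
}}

```text
time_s: 11.25
ee_pos: [0.4419, -0.0332, 0.1098]
eef_rot: [0.0, 0.937, 0.351, 0.0]
ft_force: [0.9, -2.5, -1.0]
finger_gap: 0.0226
grip_force: 59.7
```

```bash
python3 tq.py
```

```text
[[11.25   0.094 -0.442  0.498  0.723 -1.035]
 [11.3    0.012  0.066 -0.099  0.725 -0.486]
 [11.35  -0.027  0.279 -0.038  0.722  0.516]]
```

Converted, 0.0003 m / 0.5 = 0.0006, 0.0002 m / 0.5 = 0.0004, 0.1 rad / 2.0944 = 0.0477.

>>> {"method": "carry_out", "body": {
  "commands": [
    [0.15,0,0,0.0004,0.0239],
    [0.15,0,0,0.0006,0.0477]
  ]
}}

```text
time_s: 11.55
ee_pos: [0.4419, -0.0333, 0.1097]
eef_rot: [0.0, 0.953, 0.304, 0.0]
ft_force: [-0.6, -2.1, 1.6]
finger_gap: 0.0224
grip_force: 59.9
```

```bash
python3 tq.py
```

```text
[[11.55   0.105 -0.411  0.496  0.822  1.616]
 [11.6    0.017  0.087 -0.092  0.824  1.246]
 [11.65  -0.043  0.275 -0.036  0.821  1.851]]
```

Converted, 0.0001 m / 0.5 = 0.0002, 0.1 rad / 2.0944 = 0.0477.

>>> {"method": "carry_out", "body": {
  "commands": [
    [0.15,0,0,0.0002,0.0239],
    [0.15,0,0,0.0002,0.0477]
  ]
}}

```text
time_s: 11.85
ee_pos: [0.442, -0.0333, 0.1097]
eef_rot: [0.0, 0.967, 0.256, 0.0]
ft_force: [-0.5, -4.3, 3.0]
finger_gap: 0.0224
grip_force: 60.0
```

```bash
python3 tq.py
```

```text
[[11.85   0.119 -0.38   0.496  0.921  3.028]
 [11.9    0.038  0.095 -0.092  0.924  2.856]
 [11.95  -0.078  0.276 -0.031  0.92   2.783]]
```

Converted, 0.0001 m / 0.5 = 0.0002, 0.1 rad / 2.0944 = 0.0477.

>>> {"method": "carry_out", "body": {
  "commands": [
    [0.15,0,0,0.0002,0.0239],
    [0.15,0,0,0.0002,0.0477]
  ]
}}

```text
time_s: 12.15
ee_pos: [0.442, -0.0334, 0.1096]
eef_rot: [0.0, 0.978, 0.208, 0.0]
ft_force: [0.1, -3.9, 3.1]
finger_gap: 0.0227
grip_force: 60.2
```

```bash
python3 tq.py
```

```text
[[ 1.215e+01  1.980e-01 -3.460e-01  5.000e-01  1.021e+00  3.114e+00]
 [ 1.220e+01  1.000e-02  1.040e-01 -8.900e-02  1.023e+00  4.551e+00]
 [ 1.225e+01 -7.000e-03  2.820e-01 -3.000e-02  1.020e+00  4.838e+00]]
```

Converted, 0.0001 m / 0.5 = 0.0002, 0.1 rad / 2.0944 = 0.0477.

>>> {"method": "carry_out", "body": {
  "commands": [
    [0.15,0,0,0.0002,0.0239],
    [0.15,0,0,0.0002,0.0477]
  ]
}}

```text
time_s: 12.45
ee_pos: [0.442, -0.0334, 0.1096]
eef_rot: [0.0, 0.987, 0.159, 0.0]
ft_force: [-1.0, -3.4, 4.1]
finger_gap: 0.0224
grip_force: 60.4
```

```bash
python3 tq.py
```

```text
[[12.45   0.228 -0.31   0.498  1.121  4.069]
 [12.5    0.029  0.109 -0.083  1.123  4.596]
 [12.55  -0.013  0.225 -0.028  1.12   5.615]]
```

Create g.py:
```python
from cell import ctrl
s=ctrl.get_state();m=s["moment"];f=s["ft_force"];print("q6 %.3f Mz %.3f eff %.3f v %.3f Fz %.2f Fxy %.1f %.1f z %.5f"%(s["q"][5],m[2],s["joint_efforts"][5],s["joint_velocities"][5],f[2],f[0],f[1],s["ee_pos"][2]))
```

Converted, -0.0011 m / 0.5 = -0.0022, -0.001 m / 0.5 = -0.002, -0.5 rad / 2.0944 = -0.2387.

>>> {"method": "carry_out", "body": {
  "commands": [
    [0.15,0,0.001,-0.0012,-0.0477],
    [0.15,0,0.001,-0.0014,-0.0955],
    [0.15,0,0.001,-0.0016,-0.1432],
    [0.15,0,0.001,-0.002,-0.191],
    [0.15,0,0.001,-0.0022,-0.2387],
    [0.15,0,0.001,-0.0022,-0.2387],
    [0.15,0,0.001,-0.0022,-0.2387],
    [0.15,0,0.001,-0.0022,-0.2387]
  ]
}}

```text
time_s: 13.35
ee_pos: [0.4418, -0.0333, 0.1099]
eef_rot: [-0.0, 0.918, 0.397, 0.0]
ft_force: [1.5, -1.2, 0.7]
finger_gap: 0.0222
grip_force: 59.9
```

```bash
python3 st.py 4
```

```text
[0.075 0.087 0.039 0.024]
t 13.5 F [ 1.18 -0.96  0.91] M [-0.406 -0.366  0.056] sd [0.035 0.037 0.025] pos [ 0.4417 -0.0334  0.1099] yaw 46.83 gap 0.0222 grip 59.9 q6 0.621
```

Converted, 0.00006 m / 0.5 = 0.0001, 0.05 rad / 2.0944 = 0.0239.

>>> {"method": "carry_out", "body": {
  "commands": [
    [0.15,0,0,0.0001,0.0239]
  ]
}}

```text
time_s: 13.65
ee_pos: [0.4417, -0.0334, 0.1098]
eef_rot: [-0.0, 0.927, 0.374, 0.0]
ft_force: [1.4, -0.8, 0.3]
finger_gap: 0.0226
grip_force: 59.9
```

```bash
python3 g.py
```

```text
q6 0.672 Mz 0.098 eff -0.717 v 0.527 Fz 0.29 Fxy 1.4 -0.8 z 0.10982
```

Converted, 0.00006 m / 0.5 = 0.0001, 0.05 rad / 2.0944 = 0.0239.

>>> {"method": "carry_out", "body": {
  "commands": [
    [0.15,0,0,0.0001,0.0239]
  ]
}}

```text
time_s: 13.75
ee_pos: [0.4417, -0.0335, 0.1098]
eef_rot: [0.0, 0.937, 0.35, 0.0]
ft_force: [0.7, -1.2, 0.9]
finger_gap: 0.0223
grip_force: 59.9
```

```bash
python3 g.py
```

```text
q6 0.723 Mz 0.079 eff -0.436 v 0.495 Fz 0.93 Fxy 0.7 -1.2 z 0.10981
```

Converted, 0.00006 m / 0.5 = 0.0001, 0.05 rad / 2.0944 = 0.0239.

>>> {"method": "carry_out", "body": {
  "commands": [
    [0.15,0,0,0.0001,0.0239]
  ]
}}

```text
time_s: 13.85
ee_pos: [0.4417, -0.0335, 0.1097]
eef_rot: [0.0, 0.945, 0.327, 0.0]
ft_force: [0.5, -2.2, 1.0]
finger_gap: 0.0223
grip_force: 59.9
```

```bash
python3 g.py
```

```text
q6 0.773 Mz 0.136 eff -0.410 v 0.495 Fz 0.98 Fxy 0.5 -2.2 z 0.10975
```

Converted, 0.00006 m / 0.5 = 0.0001, 0.05 rad / 2.0944 = 0.0239.

>>> {"method": "carry_out", "body": {
  "commands": [
    [0.15,0,0,0.0001,0.0239]
  ]
}}

```text
time_s: 13.95
ee_pos: [0.4417, -0.0335, 0.1097]
eef_rot: [0.0, 0.953, 0.303, 0.0]
ft_force: [0.9, -1.4, 1.1]
finger_gap: 0.0223
grip_force: 59.9
```

```bash
python3 g.py
```

```text
q6 0.823 Mz 0.104 eff -0.397 v 0.494 Fz 1.06 Fxy 0.9 -1.4 z 0.10971
```

Converted, 0.00006 m / 0.5 = 0.0001, 0.05 rad / 2.0944 = 0.0239.

>>> {"method": "carry_out", "body": {
  "commands": [
    [0.15,0,0,0.0001,0.0239]
  ]
}}

```text
time_s: 14.05
ee_pos: [0.4418, -0.0336, 0.1097]
eef_rot: [0.0, 0.96, 0.279, 0.0]
ft_force: [2.3, -1.7, 1.1]
finger_gap: 0.0223
grip_force: 60.0
```

```bash
python3 g.py
```

```text
q6 0.873 Mz 0.058 eff -0.385 v 0.495 Fz 1.14 Fxy 2.3 -1.7 z 0.10971
```

Converted, 0.00006 m / 0.5 = 0.0001, 0.05 rad / 2.0944 = 0.0239.

>>> {"method": "carry_out", "body": {
  "commands": [
    [0.15,0,0,0.0001,0.0239]
  ]
}}

```text
time_s: 14.15
ee_pos: [0.4418, -0.0336, 0.1097]
eef_rot: [0.0, 0.967, 0.255, 0.0]
ft_force: [0.7, -1.6, 1.7]
finger_gap: 0.0224
grip_force: 60.0
```

```bash
python3 g.py
```

```text
q6 0.923 Mz 0.133 eff -0.371 v 0.496 Fz 1.69 Fxy 0.7 -1.6 z 0.10967
```

Converted, 0.00006 m / 0.5 = 0.0001, 0.05 rad / 2.0944 = 0.0239.

>>> {"method": "carry_out", "body": {
  "commands": [
    [0.15,0,0,0.0001,0.0239]
  ]
}}

```text
time_s: 14.25
ee_pos: [0.4418, -0.0336, 0.1096]
eef_rot: [0.0, 0.973, 0.231, 0.0]
ft_force: [1.2, -1.8, 1.5]
finger_gap: 0.0227
grip_force: 60.0
```

```bash
python3 g.py
```

```text
q6 0.973 Mz 0.152 eff -0.355 v 0.496 Fz 1.50 Fxy 1.2 -1.8 z 0.10964
```

Converted, 0.00006 m / 0.5 = 0.0001, 0.05 rad / 2.0944 = 0.0239.

>>> {"method": "carry_out", "body": {
  "commands": [
    [0.15,0,0,0.0001,0.0239]
  ]
}}

```text
time_s: 14.35
ee_pos: [0.4418, -0.0337, 0.1096]
eef_rot: [0.0, 0.978, 0.207, 0.0]
ft_force: [0.5, -1.9, 2.7]
finger_gap: 0.0224
grip_force: 60.0
```

```bash
python3 g.py
```

```text
q6 1.023 Mz 0.173 eff -0.343 v 0.493 Fz 2.73 Fxy 0.5 -1.9 z 0.10962
```

Converted, 0.00006 m / 0.5 = 0.0001, 0.05 rad / 2.0944 = 0.0239.

>>> {"method": "carry_out", "body": {
  "commands": [
    [0.15,0,0,0.0001,0.0239]
  ]
}}

```text
time_s: 14.45
ee_pos: [0.4418, -0.0337, 0.1096]
eef_rot: [0.0, 0.983, 0.182, 0.0]
ft_force: [1.1, -2.4, 3.1]
finger_gap: 0.0223
grip_force: 60.1
```

```bash
python3 g.py
```

```text
q6 1.073 Mz 0.212 eff -0.329 v 0.495 Fz 3.15 Fxy 1.1 -2.4 z 0.10961
```

Converted, 0.00006 m / 0.5 = 0.0001, 0.05 rad / 2.0944 = 0.0239.

>>> {"method": "carry_out", "body": {
  "commands": [
    [0.15,0,0,0.0001,0.0239]
  ]
}}

```text
time_s: 14.55
ee_pos: [0.4418, -0.0337, 0.1096]
eef_rot: [0.0, 0.988, 0.157, 0.0]
ft_force: [0.3, -1.4, 2.3]
finger_gap: 0.0224
grip_force: 60.1
```

```bash
python3 g.py
```

```text
q6 1.123 Mz 0.188 eff -0.316 v 0.495 Fz 2.30 Fxy 0.3 -1.4 z 0.10958
```

Converted, -0.0013 m / 0.5 = -0.0026, -0.0012 m / 0.5 = -0.0024, -0.9 rad / 2.0944 = -0.4297.

>>> {"method": "carry_out", "body": {
  "commands": [
    [0.15,0,0,-0.0006,-0.0477],
    [0.15,0,0,-0.0008,-0.0955],
    [0.15,0,0,-0.001,-0.1432],
    [0.15,0,0,-0.0012,-0.191],
    [0.15,0,0,-0.0016,-0.2387],
    [0.15,0,0,-0.002,-0.3104],
    [0.15,0,0,-0.0024,-0.382],
    [0.15,0,0,-0.0026,-0.4297],
    [0.15,0,0,-0.0026,-0.4297],
    [0.15,0,0,-0.0026,-0.4297],
    [0.15,0,0,-0.0026,-0.4297]
  ]
}}

```text
time_s: 15.65
ee_pos: [0.4415, -0.0333, 0.1104]
eef_rot: [-0.0, 0.821, 0.571, 0.0]
ft_force: [1.2, 0.1, 0.3]
finger_gap: 0.0224
grip_force: 59.7
```

```bash
python3 g.py
```

```text
q6 0.223 Mz 0.081 eff 0.050 v -0.007 Fz 0.27 Fxy 1.2 0.1 z 0.11042
```

Converted, 0.00012 m / 0.5 = 0.0002, 0.00006 m / 0.5 = 0.0001, 0.05 rad / 2.0944 = 0.0239.

>>> {"method": "carry_out", "body": {
  "commands": [
    [0.15,0,0,0.0001,0.0239],
    [0.15,0,0,0.0002,0.0477]
  ]
}}

```text
time_s: 15.85
ee_pos: [0.4415, -0.0333, 0.1103]
eef_rot: [-0.0, 0.849, 0.529, -0.0]
ft_force: [1.0, 0.2, 0.1]
finger_gap: 0.0225
grip_force: 59.7
```

```bash
python3 g.py
```

```text
q6 0.324 Mz 0.123 eff -0.454 v 0.495 Fz 0.08 Fxy 1.0 0.2 z 0.11030
```

Converted, 0.00006 m / 0.5 = 0.0001, 0.05 rad / 2.0944 = 0.0239.

>>> {"method": "carry_out", "body": {
  "commands": [
    [0.15,0,0,0.0001,0.0239]
  ]
}}

```text
time_s: 15.95
ee_pos: [0.4415, -0.0334, 0.1102]
eef_rot: [-0.0, 0.862, 0.507, -0.0]
ft_force: [2.1, 0.3, -1.0]
finger_gap: 0.0227
grip_force: 59.7
```

```bash
python3 g.py
```

```text
q6 0.374 Mz 0.096 eff -0.439 v 0.493 Fz -0.99 Fxy 2.1 0.3 z 0.11024
```

Converted, 0.00006 m / 0.5 = 0.0001, 0.05 rad / 2.0944 = 0.0239.

>>> {"method": "carry_out", "body": {
  "commands": [
    [0.15,0,0,0.0001,0.0239]
  ]
}}

```text
time_s: 16.05
ee_pos: [0.4416, -0.0334, 0.1102]
eef_rot: [-0.0, 0.874, 0.486, -0.0]
ft_force: [1.6, -0.5, -1.0]
finger_gap: 0.0223
grip_force: 59.7
```

```bash
python3 g.py
```

```text
q6 0.424 Mz 0.112 eff -0.438 v 0.496 Fz -0.99 Fxy 1.6 -0.5 z 0.11018
```

Converted, 0.00006 m / 0.5 = 0.0001, 0.05 rad / 2.0944 = 0.0239.

>>> {"method": "carry_out", "body": {
  "commands": [
    [0.15,0,0,0.0001,0.0239]
  ]
}}

```text
time_s: 16.15
ee_pos: [0.4416, -0.0335, 0.1101]
eef_rot: [-0.0, 0.886, 0.464, 0.0]
ft_force: [1.0, -0.5, -1.6]
finger_gap: 0.0223
grip_force: 59.7
```

```bash
python3 g.py
```

```text
q6 0.474 Mz 0.044 eff -0.438 v 0.496 Fz -1.60 Fxy 1.0 -0.5 z 0.11015
```

Converted, 0.00006 m / 0.5 = 0.0001, 0.05 rad / 2.0944 = 0.0239.

>>> {"method": "carry_out", "body": {
  "commands": [
    [0.15,0,0,0.0001,0.0239]
  ]
}}

```text
time_s: 16.25
ee_pos: [0.4416, -0.0335, 0.1101]
eef_rot: [-0.0, 0.897, 0.441, 0.0]
ft_force: [0.9, -0.5, -1.5]
finger_gap: 0.0223
grip_force: 59.7
```

```bash
python3 g.py
```

```text
q6 0.524 Mz 0.100 eff -0.438 v 0.496 Fz -1.47 Fxy 0.9 -0.5 z 0.11008
```

Converted, 0.00006 m / 0.5 = 0.0001, 0.05 rad / 2.0944 = 0.0239.

>>> {"method": "carry_out", "body": {
  "commands": [
    [0.15,0,0,0.0001,0.0239]
  ]
}}

```text
time_s: 16.35
ee_pos: [0.4416, -0.0335, 0.11]
eef_rot: [0.0, 0.908, 0.419, -0.0]
ft_force: [1.2, 0.3, -0.9]
finger_gap: 0.022
grip_force: 59.7
```

```bash
python3 g.py
```

```text
q6 0.574 Mz 0.093 eff -0.438 v 0.496 Fz -0.91 Fxy 1.2 0.3 z 0.11002
```

Converted, 0.00006 m / 0.5 = 0.0001, 0.05 rad / 2.0944 = 0.0239.

>>> {"method": "carry_out", "body": {
  "commands": [
    [0.15,0,0,0.0001,0.0239]
  ]
}}

```text
time_s: 16.45
ee_pos: [0.4416, -0.0336, 0.11]
eef_rot: [0.0, 0.918, 0.396, -0.0]
ft_force: [1.9, -0.4, -0.7]
finger_gap: 0.0224
grip_force: 59.7
```

```bash
python3 g.py
```

```text
q6 0.624 Mz 0.102 eff -0.438 v 0.496 Fz -0.74 Fxy 1.9 -0.4 z 0.10996
```

Converted, 0.00006 m / 0.5 = 0.0001, 0.05 rad / 2.0944 = 0.0239.

>>> {"method": "carry_out", "body": {
  "commands": [
    [0.15,0,0,0.0001,0.0239]
  ]
}}

```text
time_s: 16.55
ee_pos: [0.4416, -0.0336, 0.1099]
eef_rot: [0.0, 0.928, 0.373, -0.0]
ft_force: [1.8, -1.0, -0.8]
finger_gap: 0.0224
grip_force: 59.7
```

```bash
python3 g.py; python3 st.py 3
```

```text
q6 0.674 Mz 0.079 eff -0.435 v 0.496 Fz -0.85 Fxy 1.8 -1.0 z 0.10991
[ 0.079  0.082 -0.073]
t 16.65 F [ 1.21 -0.67 -1.19] M [-0.308 -0.455  0.029] sd [0.014 0.033 0.072] pos [ 0.4416 -0.0336  0.1099] yaw 43.92 gap 0.0227 grip 59.7 q6 0.672
```

Converted, 0.0003 m / 0.5 = 0.0006, 0.00025 m / 0.5 = 0.0005, 0.05 rad / 2.0944 = 0.0239.

>>> {"method": "carry_out", "body": {
  "commands": [
    [0.15,0,0,0.0001,0.0239],
    [0.15,0,0,0.0002,0.0477],
    [0.15,0,0,0.0003,0.0716],
    [0.15,0,0,0.0004,0.0955],
    [0.15,0,0,0.0005,0.1194],
    [0.15,0,0,0.0006,0.1432],
    [0.15,0,0,0.0006,0.1671],
    [0.15,0,0,0.0006,0.191],
    [0.15,0,0,0.0006,0.2149]
  ]
}}

```text
time_s: 17.6
ee_pos: [0.4416, -0.0339, 0.1097]
eef_rot: [0.0, 0.987, 0.158, -0.0]
ft_force: [2.5, -1.3, -2.5]
finger_gap: 0.0226
grip_force: 59.6
```

```bash
python3 g.py
```

```text
q6 1.122 Mz 0.188 eff -0.341 v 0.495 Fz -2.46 Fxy 2.5 -1.3 z 0.10965
```

Converted, 0.03 rad / 2.0944 = 0.0143.

>>> {"method": "carry_out", "body": {
  "commands": [
    [0.15,0,0,0,0.0143]
  ]
}}

```text
time_s: 17.7
ee_pos: [0.4416, -0.0339, 0.1096]
eef_rot: [0.0, 0.99, 0.143, -0.0]
ft_force: [0.9, -1.2, -2.3]
finger_gap: 0.0224
grip_force: 59.6
```

```bash
python3 g.py; python3 st.py 4
```

```text
q6 1.152 Mz 0.163 eff -0.013 v 0.285 Fz -2.28 Fxy 0.9 -1.2 z 0.10963
[0.163 0.065 0.04  0.075]
t 17.85 F [ 1.32 -2.12 -2.03] M [-0.6   -0.402  0.086] sd [0.028 0.023 0.046] pos [ 0.4416 -0.0338  0.1096] yaw 16.56 gap 0.0224 grip 59.6 q6 1.15
```

Pad load is about 9–10 N. The torque effort went from −0.438 in free turning to −0.33, at 0.012 N m per N. I'll let go of the screw, rise, turn back and look at the nut.

Converted, -0.04 m / 0.5 = -0.08, -0.02 m / 0.5 = -0.04, -0.98 rad / 2.0944 = -0.4679.

>>> {"method": "carry_out", "body": {
  "commands": [
    [0.52,0,0,0,0],
    [0.52,0,0,0,0],
    [0.52,0,0,0,0],
    [0.52,0,0,-0.04,0],
    [0.52,0,0,-0.08,-0.0668],
    [0.52,0,0,-0.08,-0.1337],
    [0.52,0,0,-0.08,-0.2005],
    [0.52,0,0,-0.08,-0.2674],
    [0.52,0,0,-0.08,-0.3342],
    [0.52,0,0,-0.08,-0.4011],
    [0.52,0,0,-0.08,-0.4679],
    [0.52,0,0,-0.08,-0.4679],
    [0.52,0,0,-0.08,-0.4679],
    [0.52,0,0,-0.08,-0.4679]
  ]
}}

```text
time_s: 19.3
ee_pos: [0.4415, -0.0334, 0.1497]
eef_rot: [-0.0, 0.806, 0.591, -0.0]
ft_force: [0.2, 0.3, 0.2]
finger_gap: 0.0446
grip_force: 0.0
```

```bash
python3 st.py 3 pics/w5.png
python3 - <<'E'
from h import *
s=ctrl.get_state();w=cv2.imread("pics/w5.png")[180:300,200:360]
cv2.imwrite("pics/w5z.png",cv2.resize(w,None,fx=5,fy=5,interpolation=cv2.INTER_CUBIC))
print(proj(cam("wrist",s),[[.4417,-.0335,.115],[.4417,-.0335,.082]]))
E
```

```text
[0.01  0.    0.042]
t 19.4 F [-0.33  0.04  0.08] M [0.009 0.015 0.017] sd [0.017 0.012 0.018] pos [ 0.4416 -0.0335  0.1497] yaw 72.56 gap 0.0445 grip 0.0 q6 0.172
[[279.12189674 251.85492531]
 [279.29999467 230.47447478]]
```

View pics/w5z.png

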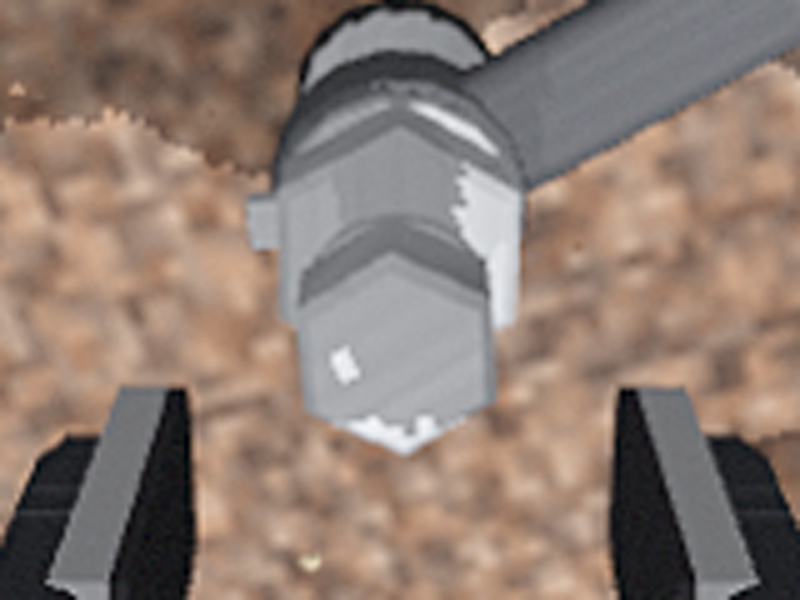

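The zoom shows the nut still aligned with the jaws and centred at about column 401. The washer's key tab is on the left at (260,222), below the nut level. Descend and grip the nut.

Converted, 0.065 m / 0.5 = 0.13, 0.0645 m / 0.5 = 0.129.

>>> {"method": "carry_out", "body": {
  "commands": [
    [0.53,0,0,0.04,0],
    [0.53,0,0,0.08,0],
    [0.53,0,0,0.1,0],
    [0.53,0,0,0.12,0],
    [0.53,0,0,0.13,0],
    [0.53,0,0,0.13,0],
    [0.53,0,0,0.13,0],
    [0.4,0,0,0.13,0],
    [0.3,0,0,0.13,0],
    [0.3,0,0,0.129,0],
    [0.3,0,0,0.129,0],
    [0.3,0,0,0.129,0]
  ]
}}

```text
time_s: 20.65
ee_pos: [0.4411, -0.0333, 0.0856]
eef_rot: [-0.001, 0.806, 0.592, -0.0]
ft_force: [-5.7, 1.7, 6.3]
finger_gap: 0.0324
grip_force: 59.9
```

```bash
python3 st.py 3
```

```text
[-0.078 -0.056 -0.001]
t 20.75 F [-5.25  1.18  6.37] M [ 0.312  0.926 -0.045] sd [0.027 0.012 0.032] pos [ 0.4411 -0.0333  0.0856] yaw 72.63 gap 0.0322 grip 59.9 q6 0.171
```

Converted, -0.0008 m / 0.5 = -0.0016, -0.0004 m / 0.5 = -0.0008, 0.05 rad / 2.0944 = 0.0239.

>>> {"method": "carry_out", "body": {
  "commands": [
    [0.3,0,-0.0016,-0.0008,0.0239],
    [0.3,0,-0.0016,-0.0008,0.0477],
    [0.3,0,-0.0016,-0.0006,0.0716]
  ]
}}

```text
time_s: 21.1
ee_pos: [0.4411, -0.0333, 0.0855]
eef_rot: [0.0, 0.848, 0.529, 0.0]
ft_force: [-1.2, 1.2, 0.5]
finger_gap: 0.0322
grip_force: 60.1
```

```bash
python3 g.py
```

```text
q6 0.323 Mz 0.036 eff -0.455 v 0.495 Fz 0.55 Fxy -1.2 1.2 z 0.08554
```

Converted, 0.00012 m / 0.5 = 0.0002, 0.00006 m / 0.5 = 0.0001, 0.1 rad / 2.0944 = 0.0477.

>>> {"method": "carry_out", "body": {
  "commands": [
    [0.3,0,0,0.0001,0.0239],
    [0.3,0,0,0.0002,0.0477]
  ]
}}

```text
time_s: 21.3
ee_pos: [0.4411, -0.0333, 0.0854]
eef_rot: [0.0, 0.874, 0.486, 0.0]
ft_force: [-1.7, 0.8, 0.6]
finger_gap: 0.0318
grip_force: 60.1
```

```bash
python3 g.py
```

```text
q6 0.423 Mz 0.084 eff -0.454 v 0.496 Fz 0.64 Fxy -1.7 0.8 z 0.08544
```

Converted, 0.00012 m / 0.5 = 0.0002, 0.00006 m / 0.5 = 0.0001, 0.1 rad / 2.0944 = 0.0477.

>>> {"method": "carry_out", "body": {
  "commands": [
    [0.3,0,0,0.0001,0.0239],
    [0.3,0,0,0.0002,0.0477]
  ]
}}

```text
time_s: 21.5
ee_pos: [0.4412, -0.0333, 0.0853]
eef_rot: [0.0, 0.897, 0.442, 0.0]
ft_force: [-2.0, 0.4, 0.7]
finger_gap: 0.0321
grip_force: 60.0
```

```bash
python3 g.py
```

```text
q6 0.523 Mz 0.070 eff -0.454 v 0.497 Fz 0.71 Fxy -2.0 0.4 z 0.08532
```

Converted, 0.00012 m / 0.5 = 0.0002, 0.00006 m / 0.5 = 0.0001, 0.1 rad / 2.0944 = 0.0477.

>>> {"method": "carry_out", "body": {
  "commands": [
    [0.3,0,0,0.0001,0.0239],
    [0.3,0,0,0.0002,0.0477]
  ]
}}

```text
time_s: 21.7
ee_pos: [0.4412, -0.0334, 0.0852]
eef_rot: [0.0, 0.918, 0.397, 0.0]
ft_force: [-1.0, 0.6, -1.1]
finger_gap: 0.0324
grip_force: 60.0
```

```bash
python3 g.py
```

```text
q6 0.623 Mz 0.097 eff -0.453 v 0.496 Fz -1.13 Fxy -1.0 0.6 z 0.08520
```

Converted, 0.00012 m / 0.5 = 0.0002, 0.00006 m / 0.5 = 0.0001, 0.1 rad / 2.0944 = 0.0477.

>>> {"method": "carry_out", "body": {
  "commands": [
    [0.3,0,0,0.0001,0.0239],
    [0.3,0,0,0.0002,0.0477]
  ]
}}

```text
time_s: 21.9
ee_pos: [0.4412, -0.0334, 0.0851]
eef_rot: [0.0, 0.937, 0.35, 0.0]
ft_force: [-1.2, 0.1, -0.5]
finger_gap: 0.0324
grip_force: 60.0
```

```bash
python3 g.py
```

```text
q6 0.723 Mz 0.093 eff -0.453 v 0.496 Fz -0.47 Fxy -1.2 0.1 z 0.08506
```

Converted, 0.00012 m / 0.5 = 0.0002, 0.00006 m / 0.5 = 0.0001, 0.1 rad / 2.0944 = 0.0477.

>>> {"method": "carry_out", "body": {
  "commands": [
    [0.3,0,0,0.0001,0.0239],
    [0.3,0,0,0.0002,0.0477]
  ]
}}

```text
time_s: 22.1
ee_pos: [0.4413, -0.0335, 0.085]
eef_rot: [0.0, 0.953, 0.303, 0.0]
ft_force: [-0.3, 0.3, -0.8]
finger_gap: 0.0321
grip_force: 60.0
```

```bash
python3 g.py
```

```text
q6 0.823 Mz 0.081 eff -0.440 v 0.495 Fz -0.82 Fxy -0.3 0.3 z 0.08499
```

Converted, 0.00012 m / 0.5 = 0.0002, 0.00006 m / 0.5 = 0.0001, 0.05 rad / 2.0944 = 0.0239.

>>> {"method": "carry_out", "body": {
  "commands": [
    [0.3,0,0,0.0001,0.0239],
    [0.3,0,0,0.0002,0.0477]
  ]
}}

```text
time_s: 22.3
ee_pos: [0.4413, -0.0335, 0.0849]
eef_rot: [0.0, 0.967, 0.255, 0.001]
ft_force: [-0.1, 0.5, -0.4]
finger_gap: 0.032
grip_force: 60.1
```

```bash
python3 g.py
```

```text
q6 0.923 Mz 0.133 eff -0.419 v 0.494 Fz -0.43 Fxy -0.1 0.5 z 0.08488
```

Converted, 0.00012 m / 0.5 = 0.0002, 0.00006 m / 0.5 = 0.0001, 0.1 rad / 2.0944 = 0.0477.

>>> {"method": "carry_out", "body": {
  "commands": [
    [0.3,0,0,0.0001,0.0239],
    [0.3,0,0,0.0002,0.0477]
  ]
}}

```text
time_s: 22.5
ee_pos: [0.4414, -0.0336, 0.0848]
eef_rot: [0.0, 0.978, 0.207, 0.001]
ft_force: [-0.9, -0.9, -0.3]
finger_gap: 0.0321
grip_force: 60.1
```

```bash
python3 g.py
```

```text
q6 1.023 Mz 0.098 eff -0.391 v 0.495 Fz -0.27 Fxy -0.9 -0.9 z 0.08478
```

Converted, 0.00012 m / 0.5 = 0.0002, 0.00006 m / 0.5 = 0.0001, 0.1 rad / 2.0944 = 0.0477.

>>> {"method": "carry_out", "body": {
  "commands": [
    [0.3,0,0,0.0001,0.0239],
    [0.3,0,0,0.0002,0.0477]
  ]
}}

```text
time_s: 22.7
ee_pos: [0.4414, -0.0336, 0.0847]
eef_rot: [0.0, 0.988, 0.158, 0.001]
ft_force: [-1.3, -0.5, -0.2]
finger_gap: 0.0322
grip_force: 60.1
```

```bash
python3 g.py
```

```text
q6 1.123 Mz 0.155 eff -0.359 v 0.497 Fz -0.16 Fxy -1.3 -0.5 z 0.08471
```

Converted, 0.00012 m / 0.5 = 0.0002, 0.00006 m / 0.5 = 0.0001, 0.1 rad / 2.0944 = 0.0477.

>>> {"method": "carry_out", "body": {
  "commands": [
    [0.3,0,0,0.0001,0.0239],
    [0.3,0,0,0.0002,0.0477]
  ]
}}

```text
time_s: 22.9
ee_pos: [0.4414, -0.0337, 0.0846]
eef_rot: [0.001, 0.994, 0.108, 0.001]
ft_force: [-1.1, -1.3, -0.9]
finger_gap: 0.032
grip_force: 60.1
```

```bash
python3 g.py
```

```text
q6 1.223 Mz 0.159 eff -0.323 v 0.495 Fz -0.91 Fxy -1.1 -1.3 z 0.08461
```

Converted, 0.00012 m / 0.5 = 0.0002, 0.00006 m / 0.5 = 0.0001, 0.05 rad / 2.0944 = 0.0239.

>>> {"method": "carry_out", "body": {
  "commands": [
    [0.3,0,0,0.0001,0.0239],
    [0.3,0,0,0.0002,0.0477]
  ]
}}

```text
time_s: 23.1
ee_pos: [0.4414, -0.0337, 0.0846]
eef_rot: [0.001, 0.998, 0.058, 0.001]
ft_force: [-1.1, -0.4, 0.6]
finger_gap: 0.0322
grip_force: 60.2
```

```bash
python3 g.py
```

```text
q6 1.323 Mz 0.270 eff -0.290 v 0.495 Fz 0.60 Fxy -1.1 -0.4 z 0.08455
```

Converted, 0.00012 m / 0.5 = 0.0002, 0.00006 m / 0.5 = 0.0001, 0.1 rad / 2.0944 = 0.0477.

>>> {"method": "carry_out", "body": {
  "commands": [
    [0.3,0,0,0.0001,0.0239],
    [0.3,0,0,0.0002,0.0477]
  ]
}}

```text
time_s: 23.3
ee_pos: [0.4414, -0.0338, 0.0845]
eef_rot: [0.001, 1.0, 0.008, 0.001]
ft_force: [-1.8, -1.1, 1.7]
finger_gap: 0.032
grip_force: 60.2
```

```bash
python3 g.py
```

```text
q6 1.423 Mz 0.258 eff -0.256 v 0.496 Fz 1.71 Fxy -1.8 -1.1 z 0.08450
```

Converted, 0.00005 m / 0.5 = 0.0001, 0.05 rad / 2.0944 = 0.0239.

>>> {"method": "carry_out", "body": {
  "commands": [
    [0.3,0,0,0.0001,0.0239],
    [0.3,0,0,0.0001,0.0477]
  ]
}}

```text
time_s: 23.5
ee_pos: [0.4415, -0.0338, 0.0845]
eef_rot: [0.001, 0.999, -0.041, 0.001]
ft_force: [-1.0, -1.4, 1.1]
finger_gap: 0.0324
grip_force: 60.2
```

```bash
python3 g.py; python3 st.py 4
```

```text
q6 1.523 Mz 0.290 eff -0.225 v 0.495 Fz 1.13 Fxy -1.0 -1.4 z 0.08446
[ 0.29   0.108  0.009 -0.05 ]
t 23.65 F [-0.88 -2.33  0.55] M [-0.312  0.173  0.089] sd [0.125 0.057 0.129] pos [ 0.4414 -0.0338  0.0844] yaw -4.63 gap 0.0319 grip 60.2 q6 1.52
```

Torque is about 0.3 N m. Release, rise straight up, and check that the head did not wind along.

Converted, -0.065 m / 0.5 = -0.13, -0.045 m / 0.5 = -0.09, -0.37 rad / 2.0944 = -0.1767.

>>> {"method": "carry_out", "body": {
  "commands": [
    [0.54,0,0,0,0],
    [0.54,0,0,0,0],
    [0.54,0,0,0,0],
    [0.54,0,0,0,0],
    [0.54,0,0,-0.02,0],
    [0.54,0,0,-0.05,0],
    [0.54,0,0,-0.09,-0.0573],
    [0.54,0,0,-0.13,-0.1146],
    [0.54,0,0,-0.13,-0.1767],
    [0.54,0,0,-0.13,-0.1767],
    [0.54,0,0,-0.13,-0.1767]
  ]
}}

```text
time_s: 24.8
ee_pos: [0.4408, -0.0332, 0.1494]
eef_rot: [-0.0, 0.99, 0.142, 0.0]
ft_force: [-0.3, -0.2, -0.2]
finger_gap: 0.0463
grip_force: 0.0
```

```bash
python3 st.py 3 pics/w6.png
python3 - <<'E'
from h import *
s=ctrl.get_state();w=cv2.imread("pics/w6.png")[180:300,200:360]
cv2.imwrite("pics/w6z.png",cv2.resize(w,None,fx=5,fy=5,interpolation=cv2.INTER_CUBIC))
E
```

```text
[ 0.006 -0.012  0.009]
t 24.9 F [-0.21  0.25 -0.21] M [-0.019 -0.002  0.001] sd [0.029 0.021 0.009] pos [ 0.4404 -0.0332  0.1488] yaw 16.37 gap 0.0462 grip 0.0 q6 1.153
```

View pics/w6z.png

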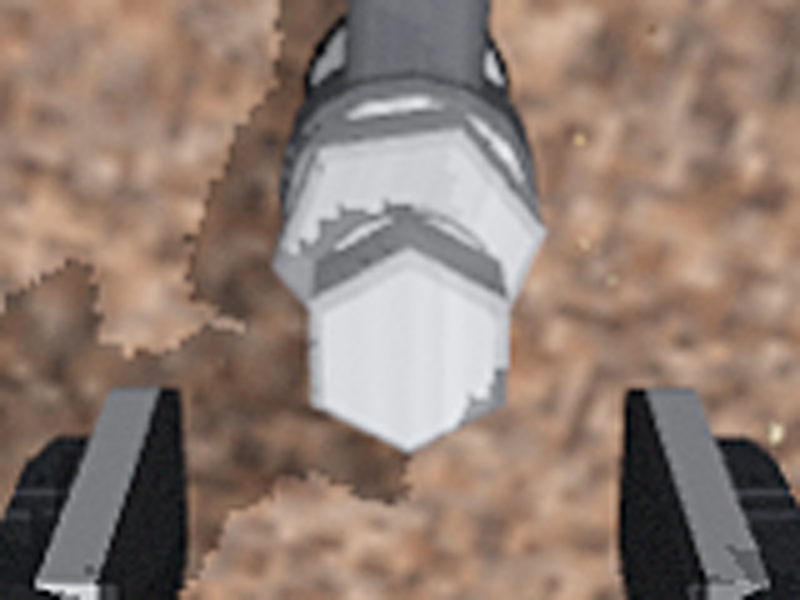

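The zoom shows the head's flats still parallel to the jaws at the yaw where I left the screw, so it did not wind along with the nut, which has turned clockwise. The gripper is clear.

```bash
python3 -c "
from cell import ctrl
print(ctrl.finish_job())"
```

```text
the job is handed in; nothing more can be done
None
```

Job handed in at about 25 s on the robot's clock: the jam nut was loosened, the screw set to roughly 9–10 N on the pad (estimated from turning torque before the nut was retightened), the nut tightened to about 0.3 N m without the screw turning, and the gripper is clear.

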